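Take the snap-fit rotor off a mini centrifuge for cleaning and latch the lid

ROBOT

A 6-joint arm with a two-finger parallel gripper is mounted at the origin on a cart in front of the work surface, level with it; the furniture and walls round the work are solid. World frame = base frame: x ahead of the robot, y to its left, z up, the work surface at z = 0. Lengths are in m, angles in rad, forces in N, time in s.
With the tool pointing down it reaches from about 0.35 to 0.775 m from the base axis. Payload 7.3 kg.
Tool frame: the origin (TCP) lies at the very end of the fingers, on their centre line; the grasp point (between the pads) lies 19 mm behind it; z points along the fingers, y is the line along which they close (so a half turn about z gives the same grasp; the last joint's range is limited). The gripper opens to 92 mm and grips with 3 to 60 N. Pads are 19 mm wide; open, the fingers measure 130 mm over their backs; the gripper's body (75 mm by 190 mm) begins 47 mm behind the grasp point.
Start: joints at [0.996, 0.342, 1.524, -0, 1.275, -0.146], TCP at [0.218, 0.477, 0.227] pointing down, gripper open.
Joint ranges: [-2.53, 2.53], [-0.77, 2.02], [0.04, 2.7], [-1, 4.14], [0.28, 2.66], [-3.11, 3.11]. Speed limits (rad/s): [2.57, 2.57, 3.14, 3.14, 3.14, 3.14].

INTERFACE

Orientations are given as [roll, pitch, yaw] about the fixed x, y, z axes, in that order (R = Rz(yaw) Ry(pitch) Rx(roll)).
In Python, from cell import telemetry, eyes, job gives the robot as it stands.
- The arm moves only by the tool apply_moves, never from a script. Its arguments are lists of equal length, an entry for each row: "delta_pos": the shift along the world's x, y, z each as a share of 0.4 m, from -1 to 1, a list of three; "dr": the turn, a rotation vector about the world's x, y, z each as a share of 0.5 rad, from -1 to 1, a list of three; "jaw": the opening, from 0 (shut) to 1 (fully open). A call has 1 to 8 rows; each row is the pose to reach, as a shift and turn from the pose commanded when the call began; what a row does not reach only later rows make up. A row lasts 1/12 s, in which the tool goes at most 41.7 mm and 7.16 degrees, less where a joint would pass 70% of its speed; a pose out of reach is approached as far as the arm can. A call with a number of a shift or a turn outside -1 to 1 is refused whole. A call with a gripper value outside its range is refused whole. The fingers move at their own pace and stop on an object; "force" is the grip in N (left out, the last holds). Time passes only in rows, so rows that repeat a pose let the fingers close. It gives the time, the measured TCP pose, the force, the opening and the grip force at its end, in the units of the state.
- telemetry.observe(): the state, without advancing time (a new reading comes with each control period).
- eyes.read_camera(name): name is "side" or "top" or "wrist"; returns the picture (420x560x3 uint8, red, green, blue); there is no depth.
- eyes.camera_model(name): a dict with "vertical_fov" (degrees; the focal length in pixels is half the picture's height over the tangent of half this angle, whatever the lens; pixels are square), "cx", "cy" (the principal point, pixels), "k1" (the pictures are not rectified: a ray, as slopes to the right and down, at radius r is drawn at 1 + k1 r^2 times it, then the intrinsics apply), "rvec" (rotation vector, rad) and "tvec" (3), from world to camera coordinates, as OpenCV has them; the wrist camera has in their place "hand_eye" (4x4, takes a point from camera to tool coordinates, whose origin is the TCP and whose axes are the flange's). Camera axes: x right, y down, z forward; pixel columns grow to the right and rows downward; lengths in m; the calibration is good to about 2 mm. A picture is of the moment at which its call begins: read the wrist's pose just before it. camera_model takes no time and is no camera call.
- job.hand_in(): hands the job in; it is judged then, once.
The state is a dict: "time": time; "qpos": joint angles; "qvel": joint speeds; "joint_efforts": joint torques, N m; "tool_pos": TCP position; "tool_rot": TCP orientation; "contact_force": force on the tool from outside, world axes, zero at the start; "torque": the same for the moment, N m; "opening": finger opening in m; "grip_force": force on a finger pad.
Only numpy, scipy, OpenCV 4.12 (cv2) and the standard library are available. Lean on these libraries where they do the work, as an engineer would, in place of code of your own. Each camera call takes 0.05 s, during which the arm holds its last target. There are 200 camera calls.

TASK

The mini centrifuge's rotor is due for a wash. Pull the snap-fit rotor straight up off its spindle by the centre knob and set it down gently, right way up and flat on the floor of the steel tray, clear of the forceps lying there; then swing the centrifuge lid down and press it until the front catch snaps fully shut. Leave the tray and the other things on the bench where they are.

Things in the scene. Friction and masses are not known exactly. Their poses are not given: they have to be found in the camera images.
- centrifuge: Mini centrifuge, fixed to the bench by its feet: round white housing 168 mm across, rim 74 mm high, open bowl 130 mm wide inside with the spindle in its middle. Origin under the spindle axis on the bench; z up, its front (grey panel with switch, latch housing reaching 104 mm in front of the axis and 73 mm high) faces its own -x.
- rotor: Aluminium rotor, 92 mm across, 32 mm high, dished top with eight tube sockets; ribbed black centre knob 24 mm across, standing 20 to 56 mm above its underside. Origin: centre of its underside (flat foot 48 mm across), z up. 0.12 kg. Starts snapped on the spindle, underside 40 mm above the bench; 10 to 20 N straight up frees it in the first 6 mm, and 20 mm up it is clear of the spindle.
- rotor_knob (a point): Centre of the top of the rotor's knob (56 mm above the rotor's underside).
- lid (a joint): Angle of the clear dome lid, rad: 0 fully shut and latched; it starts open at about 1.5 to 1.6 (standing up behind the bowl), limit 1.8. The hinge is stiff and the lid stays where it is left. At about 0.08 its nib meets the spring catch; about 10 N on the tab pushes it past (snaps in below about 0.03).
- lid_hinge (a point): Middle of the hinge axis: 84 mm behind the spindle axis (centrifuge's own +x), 77 mm above the bench; the axis runs along the centrifuge's y. The lid's dome is 153 mm across and 34 mm high.
- lid_tab (a point): Outer face of the lid's grey thumb tab (46 mm wide, 8 mm thick), 184 mm from the hinge axis along the lid; the tab runs from 159 to 195 mm. With the lid shut it faces up, 100 mm in front of the spindle axis, 85 mm above the bench. Moves with the lid; x points from tab to hinge, z out of the outer side.
- lid_top_front (a point): Point on the flat outer top of the dome near its front edge, 139 mm from the hinge axis along the lid and 34 mm on the outer side. With the lid shut it is 55 mm in front of the spindle axis and 111 mm above the bench. Axes like lid_tab.
- tray: Loose stainless tray 200 mm (its x) by 150 mm (its y), rim 20 mm high, floor and walls 2.5 mm thick, 0.7 kg. Origin under its centre on the bench.
- tweezers: Steel forceps 121 mm long, 8 mm high, lying across the tray near its +x end (about 78 mm from the centre), long side along their own y. Not to be disturbed.
- marker: Red-capped marker pen 135 mm long, 17 mm thick, lying on the bench, pointing away from the robot, between centrifuge and tray. Bystander.
- petri_lidded: Clear lidded dish 45 mm across, 13 mm high. Bystander.
- petri_open: Clear open dish 42 mm across, 12 mm high. Bystander.
- magnifier: Hand lens 167 mm long, 12 mm high, black handle. Bystander.
There are look-alikes about, which are no part of the job. Leave any pink look-alike of the rotor alone.

How it is judged:
By the outcome, as a careful person would: the job done as asked, in the order asked, and still so for the second after the job is handed in, with the robot touching nothing.
It also fails if it takes over 64 s, if anything falls off the work surface, if the arm or the gripper's body presses on something with over 40 N, if the wrist force passes 120 N, or if a joint passes its speed limit or range.

## Working session

There is one attempt and no reset: what is moved stays moved. The work goes in short steps, Python scripts to look and compute and a tool call to move; the robot and the scene stay as the last step left them, time stands still between calls to the robot, and variables do not carry over. Pictures are saved under pics/ and viewed, at most 10 in all, crops included, and the job is handed in when it is done.

Besides the shell and the picture viewer there is one more tool, called after "Request:" as name(argument=value, ...) on one line, values as JSON. apply_moves: Moves the arm, as the interface text tells. Its arguments: {"type":"object","properties":{"delta_pos":{"type":"array"},"dr":{"type":"array"},"jaw":{"type":"array"},"force":{"type":"number"}},"required":["delta_pos","dr","jaw"]}

```bash
mkdir -p pics
cat > h.py <<'E'
import numpy as np, cv2
from scipy.spatial.transform import Rotation as R
from cell import telemetry, eyes, job
def model(n):
    m=eyes.camera_model(n); f=210/np.tan(np.radians(m["vertical_fov"])/2); K=np.array([[f,0,m["cx"]],[0,f,m["cy"]],[0,0,1]]);return m,K
def pose(n,m,st=None):
    # world-from-camera R,t
    if "rvec" in m:
        Rc=cv2.Rodrigues(np.array(m["rvec"],float))[0]; return Rc.T,-Rc.T@np.array(m["tvec"],float).ravel()
    st=st or telemetry.observe(); T=np.array(m["hand_eye"]); Rt=R.from_euler('xyz',st["tool_rot"]).as_matrix()
    return Rt@T[:3,:3], Rt@T[:3,3]+np.array(st["tool_pos"])
def rays(n,uv,st=None):
    m,K=model(n); Rw,c=pose(n,m,st); d=(np.atleast_2d(np.array(uv,float))-K[:2,2])/K[0,0]
    s=d.copy()
    for _ in range(30): s=d/(1+m["k1"]*(s**2).sum(1,keepdims=True))
    return c,(Rw@np.c_[s,np.ones(len(s))].T).T
def plane(n,uv,z,st=None):
    c,d=rays(n,uv,st); return c+d*((z-c[2])/d[:,2])[:,None]
def proj(n,P,st=None):
    m,K=model(n); Rw,c=pose(n,m,st); q=(np.atleast_2d(P)-c)@Rw; s=q[:,:2]/q[:,2:]
    return s*(1+m["k1"]*(s**2).sum(1,keepdims=True))*K[0,0]+K[:2,2]
def tri(a,ua,b,ub):
    c1,d1=rays(a,ua);c2,d2=rays(b,ub);d1=d1[0];d2=d2[0]
    s=np.linalg.lstsq(np.c_[d1,-d2],c2-c1,rcond=None)[0];p,q=c1+s[0]*d1,c2+s[1]*d2
    return (p+q)/2,np.linalg.norm(p-q)
E
python3 - <<'E'
from h import *
s=telemetry.observe();print(s)
for n in("top","side","wrist"):
    im=eyes.read_camera(n); cv2.imwrite(f"pics/{n}0.png",im[:,:,::-1]); m=model(n)[0];print(n,pose(n,m)[1],m["k1"])
a=cv2.imread("pics/top0.png");b=cv2.imread("pics/side0.png")
cv2.imwrite("pics/ts.png",cv2.resize(a,(800,600)))
cv2.imwrite("pics/ss.png",cv2.resize(b,(800,600)))
E
```

```text
{'time': 0.0, 'qpos': array([ 9.95996806e-01,  3.42713557e-01,  1.52501930e+00, -9.17602902e-06,
        1.27537754e+00, -1.45965116e-01]), 'qvel': array([-1.30683480e-03, -1.39413806e-04, -7.54177764e-05, -7.04425379e-04,
       -1.72466328e-03,  9.58575815e-05]), 'joint_efforts': array([-2.34065956e-03, -4.31260943e+01, -2.44219494e+01,  7.15523330e-02,
        5.61645732e-02, -9.53702670e-05]), 'tool_pos': array([0.21804532, 0.4771361 , 0.22604891]), 'tool_rot': array([-3.14008977e+00, -2.12070677e-04,  2.71276077e+00]), 'contact_force': array([-0.30666558, -0.22138378, -0.42433394]), 'torque': array([ 0.03508876, -0.01262457,  0.01192683]), 'grip_force': 0.0, 'opening': 0.09167920759728466}
top [0.42989906 0.02519023 1.55408808] -0.05760370019071268
side [0.37812361 1.2293549  1.03497682] -0.027217028218409784
wrist [0.15384898 0.5064484  0.38349067] 0.0005051505110363838
```

View pics/ts.png

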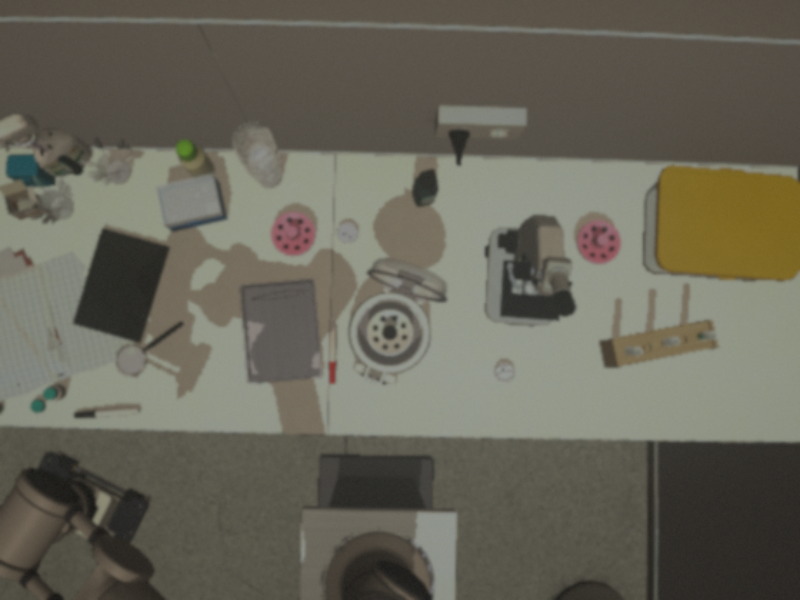

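View pics/ss.png

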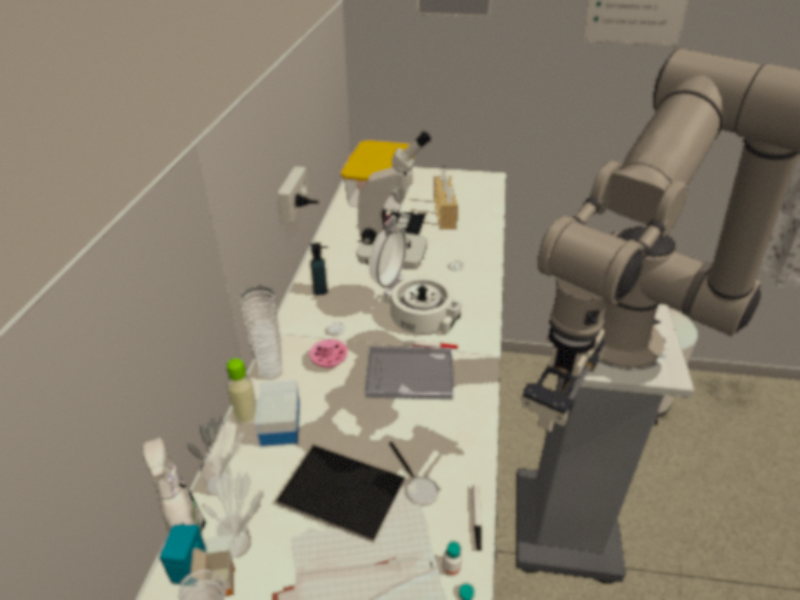

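The top view (800 px scale) shows the centrifuge with the aluminium rotor, its knob at (389,332), and the lid open behind it at (408,280). The tray is at (281,331), the forceps near its far end at (280,293), and the marker at (332,350). There are three rotor candidates: pink at (293,232), pink at (598,240) and grey aluminium at (389,332). The grey one in the bowl fits the description, and I'll confirm it in an enlarged crop.

Run:
```python
from h import *
a=cv2.imread("pics/top0.png")
c=cv2.resize(a[172:282,160:320],(800,550),interpolation=cv2.INTER_CUBIC)
c=np.clip(c.astype(float)*1.3,0,255).astype(np.uint8)
cv2.imwrite("pics/crop1.png",c)
b=cv2.imread("pics/side0.png")
c=cv2.resize(b[150:290,240:400-15],(800,772))[:600]
c=cv2.resize(b[150:290,235:405],(728,600),interpolation=cv2.INTER_CUBIC)
cv2.imwrite("pics/crop2.png",c)
```

```text
(no output)
```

View pics/crop1.png

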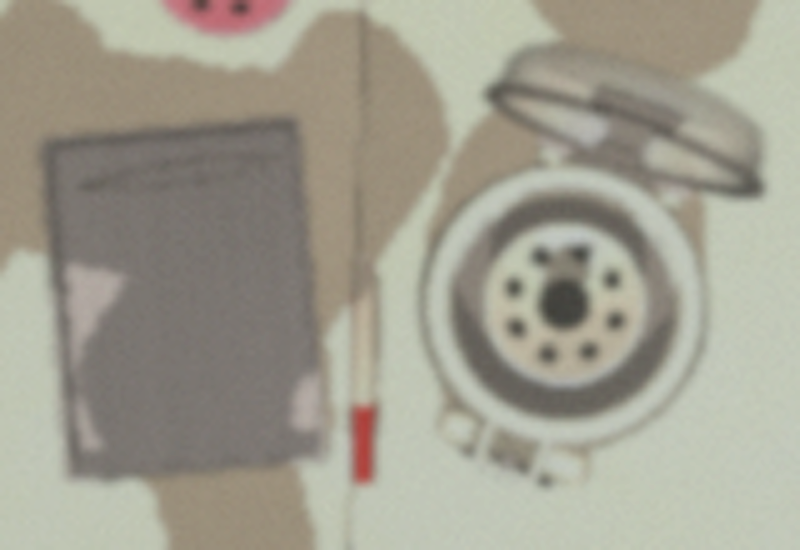

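View pics/crop2.png

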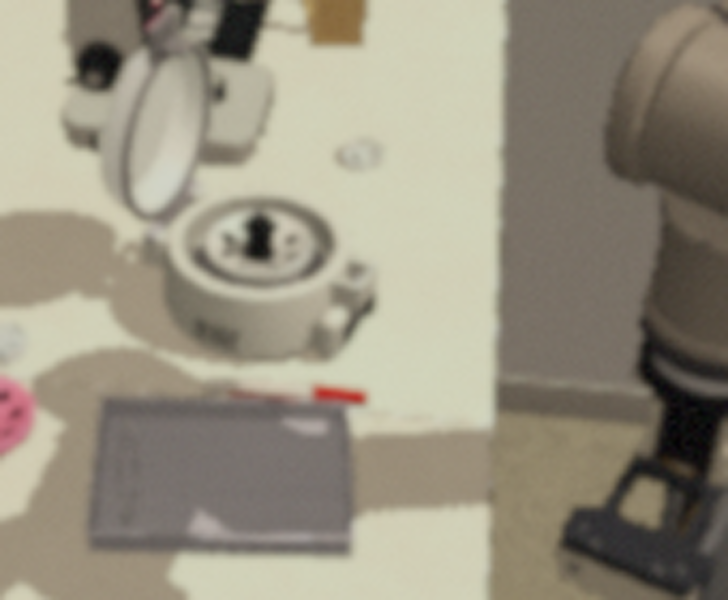

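The enlarged crop confirms it: the aluminium rotor with its black knob sits in the bowl at crop (564,303), with the latch at (513,455). The tray corners are at (45,143), (297,120), (325,455) and (70,478), and the forceps lie near y≈170.

Run:
```python
from h import *
o=lambda u:(np.array(u,float)+.5)/5-.5+[160,172]
o2=lambda u:(np.array(u,float)+.5)*140/600-.5+[235,150]
k=plane("top",o([564,303]),.096)[0];print("knob top",k)
p,e=tri("top",o([564,303]),"side",o2([259,222]));print("tri",p,e)
l=plane("top",o([[513,452],[442,425],[592,468]]),.073);print("latch",l)
for q in l: print(np.hypot(*(q-k)[:2]),np.degrees(np.arctan2(*(k-q)[1::-1])))
r=plane("top",o([[421,300],[708,300],[564,165],[564,448]]),.074);print("rim",r,np.linalg.norm(r[1]-r[0]),np.linalg.norm(r[3]-r[2]))
t=plane("top",o([[45,143],[297,120],[325,455],[70,478]]),.02);print("tray",t,t.mean(0))
print(np.linalg.norm(t-np.roll(t,1,0),axis=1),np.degrees(np.arctan2(*((t[0]+t[1]-t[2]-t[3])[1::-1]))))
print("tw",plane("top",o([[82,187],[282,155]]),.006))
print("marker",plane("top",o([[364,480],[364,290]]),.01))
# lid rim
print("lidtips",[tri("top",o(a),"side",o2(b)) for a,b in(((495,92),(205,70)),((620,115),(205,70)))])
```

```text
knob top [ 0.50824724 -0.01123183  0.096     ]
tri [ 0.5097288  -0.01123263  0.09253894] 0.0025933357035948243
latch [[ 0.42472169  0.01515225  0.073     ]
 [ 0.43900368  0.05554901  0.073     ]
 [ 0.4167129  -0.02959704  0.073     ]]
0.08759359140095642 -17.53030000367252
0.09619953769333456 -43.962774027777336
0.09335853840645267 11.345045012070454
rim [[ 0.50925288  0.06918942  0.074     ]
 [ 0.51300589 -0.09341332  0.074     ]
 [ 0.58799862 -0.01010036  0.074     ]
 [ 0.42760872 -0.01353655  0.074     ]] 0.162646043387412 0.16042670416472232
tray [[0.59951351 0.29478413 0.02      ]
 [0.61668734 0.14669815 0.02      ]
 [0.42031061 0.12444256 0.02      ]
 [0.40345195 0.27270386 0.02      ]] [0.50999085 0.20965718 0.02      ]
[0.19730097 0.1490785  0.19763384 0.14921671] 6.445681085843944
tw [[0.57530329 0.27422313 0.006     ]
 [0.59722899 0.15607558 0.006     ]]
marker [[0.40615063 0.10179615 0.01      ]
 [0.51780783 0.10488364 0.01      ]]
lidtips [(array([0.57734209, 0.02801259, 0.26928713]), np.float64(0.050241393996949914)), (array([ 0.57967273, -0.03559238,  0.22767886]), np.float64(0.03636029233493916))]
```

Request:
apply_moves(delta_pos=[[0.36,-0.6,0],[0.36,-0.6,0],[0.36,-0.6,0],[0.36,-0.6,0],[0.36,-0.6,0],[0.36,-0.6,0],[0.36,-0.6,0],[0.36,-0.6,0]], dr=[[0,0,0.125],[0,0,0.25],[0,0,0.25],[0,0,0.25],[0,0,0.25],[0,0,0.25],[0,0,0.25],[0,0,0.25]], jaw=[0.5,0.5,0.5,0.5,0.5,0.5,0.5,0.5])

```text
time: 0.82
tool_pos: [0.3646, 0.2335, 0.2267]
tool_rot: [-3.14, 0.001, 2.833]
contact_force: [0.0, 0.3, -0.2]
opening: 0.0468
grip_force: 0.0
```

Request:
apply_moves(delta_pos=[[0.34,-0.62,0],[0.34,-0.62,0],[0.34,-0.62,0],[0.34,-0.62,0],[0.34,-0.62,0],[0.34,-0.62,0],[0.34,-0.62,0],[0.34,-0.62,0]], dr=[[0,0,0],[0,0,0],[0,0,0],[0,0,0],[0,0,0],[0,0,0],[0,0,0],[0,0,0]], jaw=[0.5,0.5,0.5,0.5,0.5,0.5,0.5,0.5])

```text
time: 1.48
tool_pos: [0.5006, -0.0151, 0.2262]
tool_rot: [-3.14, 0.001, 2.833]
contact_force: [-1.1, -0.6, 0.1]
opening: 0.0465
grip_force: 0.0
```

Run:
```python
from h import *
s=telemetry.observe();print(s["time"],s["tool_pos"],s["tool_rot"],s["contact_force"],s["opening"],s["qpos"])
im=eyes.read_camera("wrist"); cv2.imwrite("pics/w1.png",im[:,:,::-1])
print(proj("wrist",[[.508,-.011,.096],[.425,.015,.073],[.588,-.036,.077]],s))
```

```text
1.4833 [ 0.50062693 -0.01508338  0.22619289] [-3.14025464e+00  1.43155392e-03  2.83329357e+00] [-1.08078296 -0.64831697  0.07844535] 0.04648053664872578 [-1.82288614e-01  2.97737006e-01  1.59018719e+00 -1.58707752e-03
  1.25241679e+00 -1.44428904e+00]
[[289.15749265 214.04443999]
 [288.74323206 113.27684473]
 [288.74417882 288.85703201]]
```

View pics/w1.png

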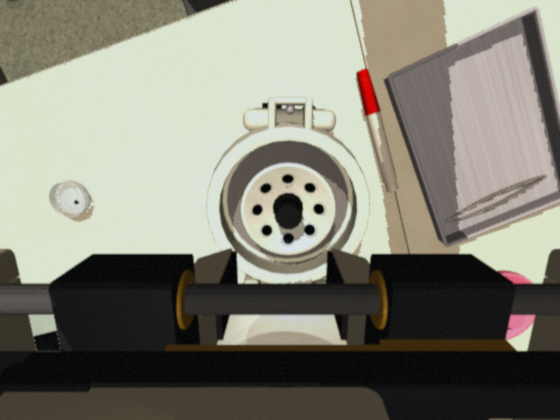

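The wrist view shows the knob at (288,209), the latch at (289,113), and the rotor centred in the bowl. The yaw is well aligned. I'll refine the knob position.

Run:
```python
from h import *
s=dict(tool_pos=[0.50062693,-0.01508338,0.22619289],tool_rot=[-3.14025464,1.43155392e-03,2.83329357])
im=cv2.imread("pics/w1.png");g=cv2.cvtColor(im,6)
m=(g<70).astype(np.uint8);n,L,S,C=cv2.connectedComponentsWithStats(m)
for i in range(1,n):
    if S[i,4]>30 and np.hypot(*(C[i]-[288,209]))<60: print(S[i],C[i])
i=L[209,288];x,y,w,h,_=S[i]
print("knob",plane("wrist",[[x+w/2-.5,y+w/2-.5],[x+w/2-.5,y+h-w/2]],.096,s), plane("wrist",[[x,y+w/2],[x+w,y+w/2]],.096,s))
# sockets ring centroid at ~0.07
P=[C[j] for j in range(1,n) if 40<S[j,4]<400 and 20<np.hypot(*(C[j]-[288,209]))<40]
print(len(P),plane("wrist",P,.070,s).mean(0))
p=plane("wrist",[[289.5,113],[288,210]],.074,s);print(p)
for r in (255,): 
    q=plane("wrist",[[207,205],[369,205],[288,126]],.074,s);print(q,(q[0]+q[1])/2)
```

```text
[283 175  10   8  64] [287.375    178.328125]
[261 184  10   9  65] [265.36923077 187.78461538]
[305 184  10   8  66] [309.46969697 187.31818182]
[274 194  28  35 809] [287.88504326 210.52039555]
[253 205   9  10  69] [256.95652174 209.34782609]
[314 204   9  10  66] [318.16666667 208.65151515]
[304 225  10  10  74] [308.95945946 229.41891892]
[262 226   9   9  67] [266.20895522 229.89552239]
[284 233  10  10  78] [288.12820513 237.61538462]
knob [[ 0.50179504 -0.0106098   0.096     ]
 [ 0.50839565 -0.01267898  0.096     ]] [[ 0.49858597 -0.02220712  0.096     ]
 [ 0.50614862  0.00156004  0.096     ]]
8 [ 0.50938234 -0.01249042  0.07      ]
[[ 0.42500567  0.01568363  0.074     ]
 [ 0.50956447 -0.01218551  0.074     ]]
[[ 0.48134894 -0.08458241  0.074     ]
 [ 0.5283401   0.0630874   0.074     ]
 [ 0.43525278  0.01107743  0.074     ]] [ 0.50484452 -0.0107475   0.074     ]
```

Request:
apply_moves(delta_pos=[[0.025,0,-0.08],[0.025,0,-0.16],[0.025,0,-0.24],[0.025,0,-0.24],[0.025,0,-0.24]], dr=[[0,0,0],[0,0,0],[0,0,0],[0,0,0],[0,0,0]], jaw=[0.5,0.5,0.5,0.5,0.5])

```text
time: 1.95
tool_pos: [0.507, -0.0091, 0.1301]
tool_rot: [-3.141, -0.004, 2.839]
contact_force: [0.1, 0.1, -0.3]
opening: 0.046
grip_force: 0.0
```

Request:
apply_moves(delta_pos=[[0.004,-0.0075,-0.04],[0.004,-0.0075,-0.08],[0.004,-0.0075,-0.11],[0.004,-0.0075,-0.13],[0.004,-0.0075,-0.1475],[0.004,-0.0075,-0.1475],[0.004,-0.0075,-0.1475]], dr=[[0,0,0],[0,0,0],[0,0,0],[0,0,0],[0,0,0],[0,0,0],[0,0,0]], jaw=[0.5,0.5,0.5,0.5,0.5,0.5,0.5])

```text
time: 2.53
tool_pos: [0.5104, -0.0133, 0.0726]
tool_rot: [3.141, 0.001, 2.838]
contact_force: [0.6, -0.3, -1.1]
opening: 0.0458
grip_force: 0.0
```

Request:
apply_moves(delta_pos=[[0,0,0],[0,0,0],[0,0,0],[0,0,0],[0,0,0],[0,0,0],[0,0,0],[0,0,0]], dr=[[0,0,0],[0,0,0],[0,0,0],[0,0,0],[0,0,0],[0,0,0],[0,0,0],[0,0,0]], jaw=[0.4,0.3,0.2,0.2,0.1,0.1,0.1,0.1], force=50)

```text
time: 3.2
tool_pos: [0.5103, -0.0133, 0.0721]
tool_rot: [3.141, 0.001, 2.838]
contact_force: [1.5, 3.9, 5.5]
opening: 0.023
grip_force: 50.0
```

Request:
apply_moves(delta_pos=[[0,0,0.005],[0,0,0.01],[0,0,0.015],[0,0,0.02],[0,0,0.03],[0,0,0.04],[0,0,0.05],[0,0,0.06]], dr=[[0,0,0],[0,0,0],[0,0,0],[0,0,0],[0,0,0],[0,0,0],[0,0,0],[0,0,0]], jaw=[0.1,0.1,0.1,0.1,0.1,0.1,0.1,0.1])

```text
time: 3.87
tool_pos: [0.5098, -0.0138, 0.0965]
tool_rot: [-3.141, 0.0, 2.838]
contact_force: [0.9, -0.2, -1.1]
opening: 0.0229
grip_force: 50.0
```

Request:
apply_moves(delta_pos=[[0,0,0.04],[0,0,0.08],[0,0,0.12],[0,0,0.15],[0,0,0.18],[0,0,0.18]], dr=[[0,0,0],[0,0,0],[0,0,0],[0,0,0],[0,0,0],[0,0,0]], jaw=[0.1,0.1,0.1,0.1,0.1,0.1])

```text
time: 4.37
tool_pos: [0.511, -0.0139, 0.1704]
tool_rot: [3.141, 0.005, 2.838]
contact_force: [0.5, -0.2, -0.9]
opening: 0.0233
grip_force: 50.0
```

Run:
```python
from h import *
s=telemetry.observe();print(s["time"],s["tool_pos"],s["tool_rot"],s["contact_force"],s["opening"],s["grip_force"])
a=eyes.read_camera("side")[:,:,::-1];b=eyes.read_camera("wrist")[:,:,::-1]
cv2.imwrite("pics/m1.png",np.hstack([cv2.resize(a[110:290,220:400],(400,400)),cv2.resize(b[60:360,130:430],(400,400))]))
# tray corners and tweezers in the wrist view at start (w1)
s0=dict(tool_pos=[0.50062693,-0.01508338,0.22619289],tool_rot=[-3.14025464,1.43155392e-03,2.83329357])
print(plane("wrist",[[388,76],[537,10],[443,245]],.02,s0)); print("tw",plane("wrist",[[450,218],[545,178]],.006,s0))
```

```text
4.3667 [ 0.51104518 -0.01388632  0.1704304 ] [3.14118641 0.00470045 2.83778773] [ 0.46359696 -0.24918842 -0.94251442] 0.023269472021500922 49.981074929237366
[[0.41971258 0.12334386 0.02      ]
 [0.40545617 0.27382512 0.02      ]
 [0.61743107 0.1434519  0.02      ]]
tw [[0.59353199 0.16271792 0.006     ]
 [0.57928996 0.27409533 0.006     ]]
```

View pics/m1.png

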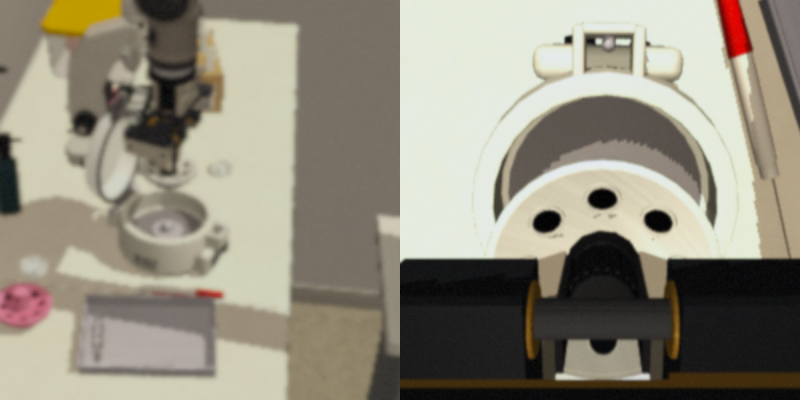

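The rotor is off the spindle and level in the gripper (side view, left half at about (172,168)), and the tray and marker haven't moved. Next I carry it to the tray.

Request:
apply_moves(delta_pos=[[-0.03,0.05,0],[-0.0525,0.13,0],[-0.0525,0.22,0],[-0.0525,0.31,0],[-0.0525,0.4,0],[-0.0525,0.48,0],[-0.0525,0.53,0],[-0.0525,0.555,0]], dr=[[0,0,0],[0,0,0],[0,0,0],[0,0,0],[0,0,0],[0,0,0],[0,0,0],[0,0,0]], jaw=[0.1,0.1,0.1,0.1,0.1,0.1,0.1,0.1])

```text
time: 5.13
tool_pos: [0.4879, 0.2109, 0.1666]
tool_rot: [-3.141, -0.002, 2.84]
contact_force: [-0.2, 0.1, -1.8]
opening: 0.0231
grip_force: 50.0
```

Request:
apply_moves(delta_pos=[[0,0,-0.05],[0,0,-0.1],[0,0,-0.15],[0,0,-0.2],[0,0,-0.25],[0,0,-0.28],[0,0,-0.3],[0,0,-0.3]], dr=[[0,0,0],[0,0,0],[0,0,0],[0,0,0],[0,0,0],[0,0,0],[0,0,0],[0,0,0]], jaw=[0.1,0.1,0.1,0.1,0.1,0.1,0.1,0.1])

```text
time: 5.8
tool_pos: [0.4876, 0.2075, 0.0457]
tool_rot: [-3.139, -0.003, 2.837]
contact_force: [-0.8, -0.2, -1.0]
opening: 0.0229
grip_force: 50.0
```

Underside is about 11 mm above the floor. I'll lower it in small steps.

Request:
apply_moves(delta_pos=[[0,0,-0.006],[0,0,-0.012],[0,0,-0.017],[0,0,-0.021],[0,0,-0.024],[0,0,-0.024]], dr=[[0,0,0],[0,0,0],[0,0,0],[0,0,0],[0,0,0],[0,0,0]], jaw=[0.1,0.1,0.1,0.1,0.1,0.1])

```text
time: 6.3
tool_pos: [0.4889, 0.2085, 0.0382]
tool_rot: [3.141, 0.0, 2.838]
contact_force: [-0.7, 1.0, -1.8]
opening: 0.0226
grip_force: 50.0
```

Request:
apply_moves(delta_pos=[[0,0,-0.002],[0,0,-0.003],[0,0,-0.003]], dr=[[0,0,0],[0,0,0],[0,0,0]], jaw=[0.1,0.1,0.1])

```text
time: 6.55
tool_pos: [0.4889, 0.2085, 0.037]
tool_rot: [3.141, 0.0, 2.838]
contact_force: [-0.3, -0.5, -1.2]
opening: 0.0228
grip_force: 50.0
```

Request:
apply_moves(delta_pos=[[0,0,-0.002],[0,0,-0.004],[0,0,-0.004],[0,0,-0.004]], dr=[[0,0,0],[0,0,0],[0,0,0],[0,0,0]], jaw=[0.1,0.1,0.1,0.1])

```text
time: 6.88
tool_pos: [0.4888, 0.2085, 0.0353]
tool_rot: [3.142, -0.0, 2.838]
contact_force: [0.4, 0.7, -1.0]
opening: 0.0229
grip_force: 50.0
```

Request:
apply_moves(delta_pos=[[0,0,-0.001],[0,0,-0.002],[0,0,-0.002],[0,0,-0.002]], dr=[[0,0,0],[0,0,0],[0,0,0],[0,0,0]], jaw=[0.1,0.1,0.1,0.1])

```text
time: 7.22
tool_pos: [0.489, 0.2086, 0.0348]
tool_rot: [3.141, 0.0, 2.838]
contact_force: [-0.8, -0.3, 2.3]
opening: 0.0231
grip_force: 50.0
```

The force has risen to +2.3 N, so the rotor is on the floor. Release and rise.

Request:
apply_moves(delta_pos=[[0,0,0],[0,0,0],[0,0,0],[0,0,0],[0,0,0],[0,0,0]], dr=[[0,0,0],[0,0,0],[0,0,0],[0,0,0],[0,0,0],[0,0,0]], jaw=[0.3,0.35,0.45,0.45,0.45,0.45])

```text
time: 7.72
tool_pos: [0.4889, 0.2085, 0.0345]
tool_rot: [3.142, -0.0, 2.838]
contact_force: [0.6, -0.3, -0.0]
opening: 0.0412
grip_force: 0.0
```

Request:
apply_moves(delta_pos=[[0,0,0.03],[0,0,0.08],[0,0,0.15],[0,0,0.23],[0,0,0.32],[0,0,0.4],[0,0,0.46],[0,0,0.46]], dr=[[0,0,0],[0,0,0],[0,0,0],[0,0,0],[0,0,0],[0,0,0],[0,0,0],[0,0,0]], jaw=[0.45,0.45,0.45,0.45,0.45,0.45,0.45,0.45])

```text
time: 8.38
tool_pos: [0.4912, 0.2092, 0.2241]
tool_rot: [3.136, 0.009, 2.838]
contact_force: [0.5, -0.9, -0.5]
opening: 0.0417
grip_force: 0.0
```

Run:
```python
from h import *
s=telemetry.observe();print(s["time"],s["tool_pos"],s["tool_rot"],s["contact_force"],s["opening"],s["qpos"])
a=eyes.read_camera("side")[:,:,::-1];b=eyes.read_camera("wrist")[:,:,::-1]
cv2.imwrite("pics/s2.png",a)
cv2.imwrite("pics/m2.png",np.hstack([cv2.resize(a[110:290,220:400],(400,400),interpolation=2),cv2.resize(b[60:360,130:430],(400,400))]))
```

```text
8.3833 [0.49124974 0.20918967 0.22412435] [3.13608084 0.00852986 2.83783921] [ 0.54442438 -0.90699474 -0.45032625] 0.04172341869203765 [ 2.58926095e-01  3.54621486e-01  1.51277150e+00  1.17328939e-04
  1.26404460e+00 -1.00817516e+00]
```

View pics/m2.png

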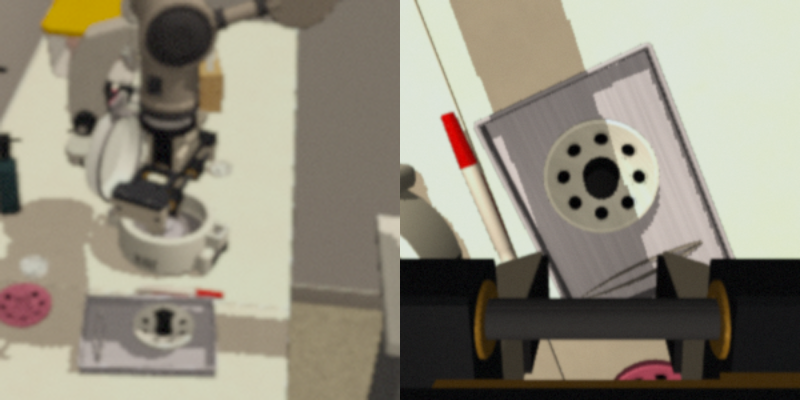

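The rotor sits flat and upright in the tray, clear of the forceps (right half, rotor at (602,177), forceps at (640,265)), and the marker hasn't moved. Next I go over and behind the open lid with the fingers shut.

Request:
apply_moves(delta_pos=[[0,0,0.1],[0.02,-0.05,0.2],[0.08,-0.14,0.25],[0.13,-0.22,0.25],[0.18,-0.31,0.25],[0.22,-0.4,0.25],[0.27,-0.49,0.25],[0.3,-0.56,0.25]], dr=[[0,0,0],[0,0,0],[0,0,0],[0,0,0],[0,0,0],[0,0,0],[0,0,0],[0,0,0]], jaw=[0.1,0,0,0,0,0,0,0])

```text
time: 9.15
tool_pos: [0.6096, -0.0185, 0.3159]
tool_rot: [-3.141, -0.003, 2.836]
contact_force: [-0.4, 0.7, -0.3]
opening: 0.0007
grip_force: 0.0
```

Request:
apply_moves(delta_pos=[[0.025,-0.045,0],[0.045,-0.085,0],[0.045,-0.085,0],[0.045,-0.085,0]], dr=[[0,0,0],[0,0,0],[0,0,0],[0,0,0]], jaw=[0,0,0,0], force=20)

```text
time: 9.48
tool_pos: [0.6266, -0.0502, 0.3161]
tool_rot: [-3.141, -0.004, 2.836]
contact_force: [0.0, 0.3, 1.0]
opening: 0.0001
grip_force: 0.0
```

Request:
apply_moves(delta_pos=[[0,0,-0.03],[0,0,-0.06],[0,0,-0.09],[0,0,-0.12],[0,0,-0.15],[0,0,-0.17],[0,0,-0.17]], dr=[[0,0,0],[0,0,0],[0,0,0],[0,0,0],[0,0,0],[0,0,0],[0,0,0]], jaw=[0,0,0,0,0,0,0])

```text
time: 10.07
tool_pos: [0.6256, -0.0481, 0.2481]
tool_rot: [-3.141, -0.005, 2.839]
contact_force: [-0.3, -0.1, -0.1]
opening: 0.0006
grip_force: 0.0
```

Run:
```python
from h import *
s=telemetry.observe();print(s["time"],s["tool_pos"],s["tool_rot"],s["contact_force"])
a=eyes.read_camera("side")[:,:,::-1];b=eyes.read_camera("wrist")[:,:,::-1]
cv2.imwrite("pics/m3.png",np.hstack([cv2.resize(a[110:290,220:400],(400,400),interpolation=2),cv2.resize(b,(400,300))[:, :].copy() if 0 else cv2.resize(b[20:420,80:480],(400,400))]))
# plan: tab face point radius r, contact; TCP local -> world deltas
ax=np.array([.509,-.012]);h=np.radians(-17.8);ex=np.array([np.cos(h),np.sin(h)])
for th in np.radians([90,80,70,60,50,40,30,20,12,6,3]):
    r=.180;x=-r*np.cos(th)+.008*np.sin(th);z=.077+r*np.sin(th)+.008*np.cos(th)
    print(round(np.degrees(th)),"face local(hinge)",x.round(4),"z",z.round(4),"world",(ax+ex*(.084+x)).round(4))
```

```text
10.0667 [ 0.62557258 -0.04814505  0.24814099] [-3.14145501 -0.00460014  2.83900693] [-0.27214327 -0.12472823 -0.07485129]
90 face local(hinge) 0.008 z 0.257 world [ 0.5966 -0.0401]
80 face local(hinge) -0.0234 z 0.2557 world [ 0.5667 -0.0305]
70 face local(hinge) -0.054 z 0.2489 world [ 0.5375 -0.0212]
60 face local(hinge) -0.0831 z 0.2369 world [ 0.5099 -0.0123]
50 face local(hinge) -0.1096 z 0.22 world [ 0.4847 -0.0042]
40 face local(hinge) -0.1327 z 0.1988 world [0.4626 0.0029]
30 face local(hinge) -0.1519 z 0.1739 world [0.4444 0.0088]
20 face local(hinge) -0.1664 z 0.1461 world [0.4305 0.0132]
12 face local(hinge) -0.1744 z 0.1222 world [0.4229 0.0156]
6 face local(hinge) -0.1782 z 0.1038 world [0.4193 0.0168]
3 face local(hinge) -0.1793 z 0.0944 world [0.4182 0.0171]
```

View pics/m3.png

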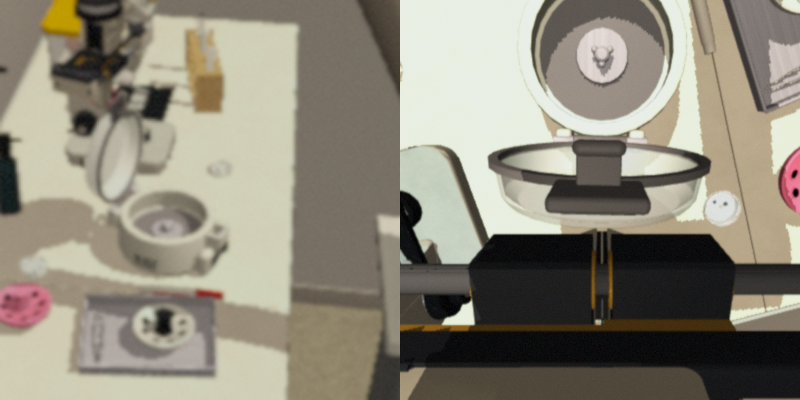

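The fingers are behind the lid and centred on the tab (tab at (598,198) in the right half, fingers at x≈600). I'll compute the closing arc.

Run:
```python
from h import *
p0=np.array([.6256,-.0481,.2481])
ax=np.array([.509,-.012]);h=np.radians(-17.8);ex=np.array([np.cos(h),np.sin(h)])
for d in list(range(90,10,-5))+[12,10,8,6,5,4,3,2,1,0]:
    th=np.radians(d);r=np.interp(d,[45,75],[.186,.179])
    x=-r*np.cos(th)+.008*np.sin(th)+.0095;z=.077+r*np.sin(th)+.008*np.cos(th)
    if d>80:z-=.004
    w=np.r_[ax+ex*(.084+x),z]
    print(d,w.round(4),((w-p0)/.4).round(3))
```

```text
90 [ 0.6056 -0.043   0.252 ] [-0.05   0.013  0.01 ]
85 [ 0.5908 -0.0382  0.252 ] [-0.087  0.025  0.01 ]
80 [ 0.5759 -0.0335  0.2547] [-0.124  0.037  0.016]
75 [ 0.5613 -0.0288  0.252 ] [-0.161  0.048  0.01 ]
70 [ 0.5465 -0.024   0.249 ] [-0.198  0.06   0.002]
65 [ 0.532  -0.0194  0.2447] [-0.234  0.072 -0.008]
60 [ 0.5177 -0.0148  0.239 ] [-0.27   0.083 -0.023]
55 [ 0.504  -0.0104  0.232 ] [-0.304  0.094 -0.04 ]
50 [ 0.4907 -0.0061  0.2237] [-0.337  0.105 -0.061]
45 [ 0.4782 -0.0021  0.2142] [-0.369  0.115 -0.085]
40 [0.4673 0.0014 0.2027] [-0.396  0.124 -0.114]
35 [0.4573 0.0046 0.1902] [-0.421  0.132 -0.145]
30 [0.4485 0.0074 0.1769] [-0.443  0.139 -0.178]
25 [0.4407 0.0099 0.1629] [-0.462  0.145 -0.213]
20 [0.4342 0.012  0.1481] [-0.478  0.15  -0.25 ]
15 [0.4289 0.0137 0.1329] [-0.492  0.155 -0.288]
12 [0.4264 0.0145 0.1235] [-0.498  0.157 -0.312]
10 [0.4249 0.015  0.1172] [-0.502  0.158 -0.327]
8 [0.4237 0.0154 0.1108] [-0.505  0.159 -0.343]
6 [0.4227 0.0157 0.1044] [-0.507  0.16  -0.359]
5 [0.4223 0.0158 0.1012] [-0.508  0.16  -0.367]
4 [0.4219 0.016  0.098 ] [-0.509  0.16  -0.375]
3 [0.4216 0.0161 0.0947] [-0.51   0.16  -0.383]
2 [0.4213 0.0162 0.0915] [-0.511  0.161 -0.392]
1 [0.4211 0.0162 0.0882] [-0.511  0.161 -0.4  ]
0 [0.4209 0.0163 0.085 ] [-0.512  0.161 -0.408]
```

Request:
apply_moves(delta_pos=[[-0.025,0.007,0.01],[-0.05,0.014,0.01],[-0.07,0.02,0.01],[-0.087,0.026,0.012],[-0.105,0.032,0.014],[-0.124,0.037,0.016],[-0.142,0.043,0.014],[-0.161,0.048,0.01]], dr=[[0,0,0],[0,0,0],[0,0,0],[0,0,0],[0,0,0],[0,0,0],[0,0,0],[0,0,0]], jaw=[0,0,0,0,0,0,0,0])

```text
time: 10.83
tool_pos: [0.5621, -0.0301, 0.2549]
tool_rot: [3.141, 0.001, 2.838]
contact_force: [0.3, -0.1, -0.1]
opening: 0.0004
grip_force: 0.2
```

Request:
apply_moves(delta_pos=[[-0.018,0.006,-0.01],[-0.037,0.011,-0.015],[-0.055,0.017,-0.02],[-0.073,0.022,-0.025],[-0.091,0.028,-0.032],[-0.109,0.033,-0.039],[-0.126,0.038,-0.047],[-0.143,0.043,-0.055]], dr=[[0,0,0],[0,0,0],[0,0,0],[0,0,0],[0,0,0],[0,0,0],[0,0,0],[0,0,0]], jaw=[0,0,0,0,0,0,0,0])

```text
time: 11.5
tool_pos: [0.5046, -0.0129, 0.2323]
tool_rot: [3.141, 0.0, 2.838]
contact_force: [-0.0, 0.0, 0.4]
opening: 0.0003
grip_force: 0.2
```

Run:
```python
from h import *
s=telemetry.observe();print(s["time"],s["tool_pos"],s["contact_force"])
a=eyes.read_camera("side")[:,:,::-1];b=eyes.read_camera("wrist")[:,:,::-1]
cv2.imwrite("pics/m4.png",np.hstack([cv2.resize(a[110:290,220:400],(400,400),interpolation=2),cv2.resize(b[20:420,80:480],(400,400))]))
```

```text
11.5 [ 0.50460711 -0.01290587  0.23225223] [-0.02339451  0.00345621  0.37789446]
```

View pics/m4.png

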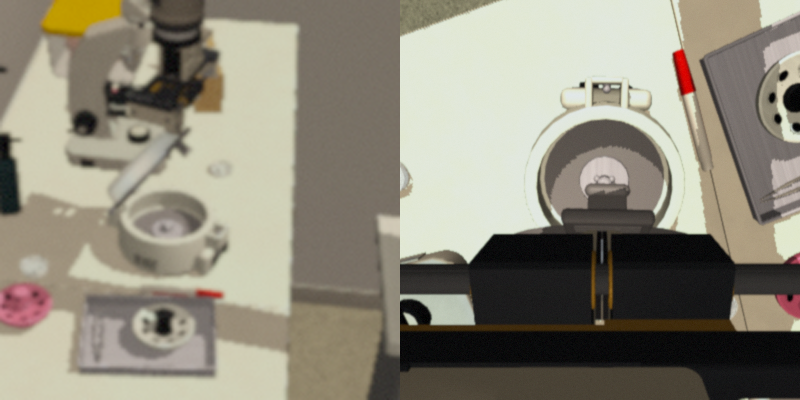

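The lid is following the fingers and is now about halfway down (tab edge at (608,188) in the right half). I'll continue along the arc.

Request:
apply_moves(delta_pos=[[-0.017,0.008,-0.01],[-0.033,0.014,-0.021],[-0.049,0.02,-0.033],[-0.065,0.025,-0.045],[-0.079,0.03,-0.059],[-0.092,0.034,-0.074],[-0.105,0.039,-0.09],[-0.117,0.042,-0.105]], dr=[[0,0,0],[0,0,0],[0,0,0],[0,0,0],[0,0,0],[0,0,0],[0,0,0],[0,0,0]], jaw=[0,0,0,0,0,0,0,0])

```text
time: 12.27
tool_pos: [0.4578, 0.004, 0.1898]
tool_rot: [3.141, -0.0, 2.838]
contact_force: [1.1, 0.4, 1.3]
opening: 0.001
grip_force: 0.1
```

Request:
apply_moves(delta_pos=[[-0.012,0.003,-0.016],[-0.022,0.007,-0.033],[-0.032,0.01,-0.05],[-0.041,0.013,-0.068],[-0.049,0.015,-0.087],[-0.057,0.018,-0.105],[-0.064,0.02,-0.124],[-0.07,0.022,-0.143]], dr=[[0,0,0],[0,0,0],[0,0,0],[0,0,0],[0,0,0],[0,0,0],[0,0,0],[0,0,0]], jaw=[0,0,0,0,0,0,0,0])

```text
time: 12.93
tool_pos: [0.4302, 0.0126, 0.1326]
tool_rot: [3.142, -0.0, 2.838]
contact_force: [-0.1, 0.3, -1.1]
opening: 0.0002
grip_force: 0.1
```

Request:
apply_moves(delta_pos=[[-0.006,0.002,-0.016],[-0.01,0.004,-0.032],[-0.014,0.006,-0.047],[-0.016,0.007,-0.058],[-0.018,0.008,-0.068],[-0.018,0.008,-0.076],[-0.018,0.008,-0.076]], dr=[[0,0,0],[0,0,0],[0,0,0],[0,0,0],[0,0,0],[0,0,0],[0,0,0]], jaw=[0,0,0,0,0,0,0])

```text
time: 13.52
tool_pos: [0.4231, 0.0157, 0.1024]
tool_rot: [-3.142, -0.001, 2.838]
contact_force: [0.5, 0.7, 0.4]
opening: 0.0001
grip_force: 0.0
```

Request:
apply_moves(delta_pos=[[-0.001,0,-0.006],[-0.001,0,-0.012],[-0.002,0,-0.018],[-0.002,0,-0.024],[-0.002,0,-0.028],[-0.002,0,-0.028]], dr=[[0,0,0],[0,0,0],[0,0,0],[0,0,0],[0,0,0],[0,0,0]], jaw=[0,0,0,0,0,0])

```text
time: 14.02
tool_pos: [0.4224, 0.0157, 0.0916]
tool_rot: [3.141, 0.0, 2.838]
contact_force: [0.5, 0.3, -1.0]
opening: 0.0005
grip_force: 0.0
```

Request:
apply_moves(delta_pos=[[0,0,-0.004],[0,0,-0.008],[0,0,-0.012],[0,0,-0.012]], dr=[[0,0,0],[0,0,0],[0,0,0],[0,0,0]], jaw=[0,0,0,0])

```text
time: 14.35
tool_pos: [0.4223, 0.0157, 0.0866]
tool_rot: [-3.142, -0.001, 2.838]
contact_force: [0.3, -0.6, 0.3]
opening: 0.0002
grip_force: 0.0
```

Request:
apply_moves(delta_pos=[[0,0,-0.003],[0,0,-0.005],[0,0,-0.005]], dr=[[0,0,0],[0,0,0],[0,0,0]], jaw=[0,0,0])

```text
time: 14.6
tool_pos: [0.4225, 0.0157, 0.0851]
tool_rot: [3.142, 0.0, 2.838]
contact_force: [-1.2, -0.5, 3.0]
opening: 0.0006
grip_force: 1.7
```

Contact at z = 0.085, which is the tab height with the lid shut. I'll press a bit more firmly.

Request:
apply_moves(delta_pos=[[0,0,-0.002],[0,0,-0.004],[0,0,-0.004],[0,0,-0.004]], dr=[[0,0,0],[0,0,0],[0,0,0],[0,0,0]], jaw=[0,0,0,0])

```text
time: 14.93
tool_pos: [0.4226, 0.0157, 0.0845]
tool_rot: [3.141, 0.001, 2.838]
contact_force: [-4.1, 0.1, 16.0]
opening: 0.0004
grip_force: 8.0
```

Request:
apply_moves(delta_pos=[[0,0,-0.002],[0,0,-0.002],[0,0,-0.002]], dr=[[0,0,0],[0,0,0],[0,0,0]], jaw=[0,0,0])

```text
time: 15.18
tool_pos: [0.4226, 0.0157, 0.0841]
tool_rot: [3.141, 0.001, 2.838]
contact_force: [-7.4, 1.7, 22.3]
opening: 0.0005
grip_force: 11.1
```

Request:
apply_moves(delta_pos=[[0,0,0.02],[0,0,0.06],[-0.02,0,0.12],[-0.05,0,0.2],[-0.08,0,0.28],[-0.1,0,0.36],[-0.1,0,0.4],[-0.1,0,0.4]], dr=[[0,0,0],[0,0,0],[0,0,0],[0,0,0],[0,0,0],[0,0,0],[0,0,0],[0,0,0]], jaw=[0,0,0,0,0,0,0,0])

```text
time: 15.85
tool_pos: [0.384, 0.0155, 0.2461]
tool_rot: [3.14, 0.008, 2.838]
contact_force: [0.9, 0.5, 0.3]
opening: 0.0008
grip_force: 0.0
```

Run:
```python
from h import *
s=telemetry.observe();print(s["time"],s["tool_pos"],s["contact_force"])
a=eyes.read_camera("side")[:,:,::-1];b=eyes.read_camera("top")[:,:,::-1]
cv2.imwrite("pics/m5.png",np.hstack([cv2.resize(a[140:290,240:390],(400,400),interpolation=2),cv2.resize(b[155:305,170:320],(400,400),interpolation=2)]))
```

```text
15.85 [0.3840253  0.01545782 0.2461295 ] [0.85242746 0.45190203 0.29219623]
```

View pics/m5.png

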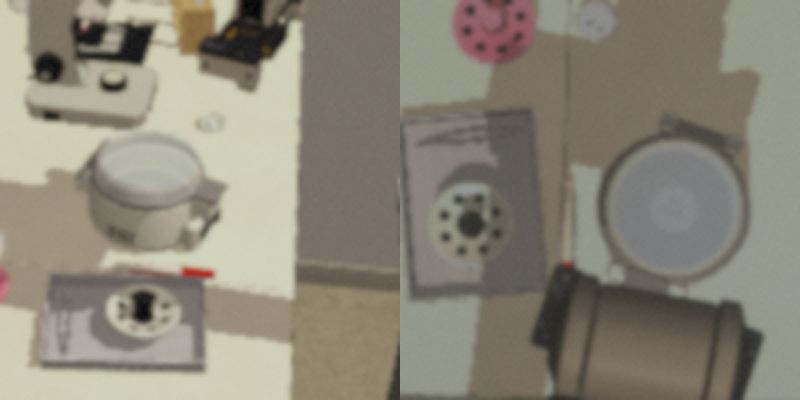

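Run:
```python
from h import *
ex=np.array([np.cos(-.311),np.sin(-.311)])
for th in(0,.03,.08):
  r=.177;x=.084-r*np.cos(th)+.008*np.sin(th);P=np.r_[np.array([.509,-.012])+ex*x,.077+r*np.sin(th)+.008*np.cos(th)]
  print(th,((proj("side",P)[0]-[240,140]+.5)/.375-.5).round(1))
a=cv2.imread("pics/m5.png")[150:240,165:255];cv2.imwrite("pics/c6.png",0*a) if 0 else None
g=cv2.cvtColor(a,6);m=(g>85)&(g<135)&(a.max(2).astype(int)-a.min(2)<25)
n,L,S,C=cv2.connectedComponentsWithStats(m.astype(np.uint8))
for i in range(1,n):
  if S[i,4]>80: print(S[i],C[i]+[165,150])
```

```text
0 [211.6 187.2]
0.03 [211.6 184. ]
0.08 [211.3 178.7]
[ 17  31  40  58 993] [204.57703927 204.306143  ]
[ 13  79  15  11 113] [185.00884956 235.12389381]
```

The tab appears at about (210,190) in the side view. The shut prediction is (212,187), against (211,179) if it were still held on the catch. The lid is latched, so I'm handing in.

```bash
python3 -c "
from cell import job
print(job.hand_in())"
```

```text
the job is handed in; nothing more can be done
None
```

The job is handed in: the rotor stands upright and flat in the tray, clear of the forceps, and the centrifuge lid is down. It was pressed with about 22 N and appears fully shut in the last side view. No other objects looked moved in the pictures, and it took about 16 s of the 64 s allowed.

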